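Centre the mixing tub on the balance and tare it

ROBOT

A 6-joint arm with a two-finger parallel gripper is mounted at the origin on the work surface. World frame = base frame: x ahead of the robot, y to its left, z up, the work surface at z = 0. Lengths are in mm, angles in rad, forces in N, time in s.
With the tool pointing down it reaches from about 375 to 750 mm from the base axis. Payload 9 kg.
Tool frame: the origin (TCP) lies between the finger pads; the fingertips stand 11 mm ahead of it and the grasp point (between the pads) lies 8 mm behind it (bot.tips_ahead is the distance from the TCP to the fingertips, in mm); y points along the fingers, x is the direction in which the jaws open and shut, and the axes are right-handed (so a half turn about y gives the same grasp; the last joint's range is limited). The gripper opens to 85 mm and grips with 20 to 120 N. Pads are 22 mm wide; open, the fingers measure 114 mm over their backs; the gripper's body (76 mm by 85 mm) begins 54 mm behind the grasp point. The pads swing forward as they close: fully open they stand 13 mm farther back than shut.
Start: joints at [0.953, 0.104, 0.097, 1.564, 0, 1.353], TCP at [233.549, 552.715, 209.531] pointing down, gripper open.
Joint ranges: [-2.99, 2.99], [-0.84, 1.86], [-1.1, 1.16], [-1.84, 2.11], [-1.51, 1.56], [-3.14, 3.14]. Speed limits (rad/s): [2.22, 2.22, 2.57, 3.14, 3.14, 3.14].

INTERFACE

Orientations are given as a unit quaternion [w, x, y, z].
In Python, from cell import bot, imaging, order gives the robot as it stands. The module is installed in compiled form; this text tells all that it offers.
- The arm moves only by the tool step_arm, never from a script. Its argument "moves" is a list of rows, each a list of 6 numbers: the shift along the tool's x, y, z in m, then the turn, a rotation vector about the tool's x, y, z in rad. A call has exactly 5 rows; each row is the pose to reach, as a shift and turn from the pose commanded when the call began, along the tool's axes at that moment; what a row does not reach only later rows make up. A row lasts 1/8 s, in which the tool goes at most 62.5 mm and 10.7 degrees, less where a joint would pass 70% of its speed; a pose out of reach is approached as far as the arm can. A call with a gripper value outside its range is refused whole. "grip" is the closure, from 0 (fully open) to 1 (shut), set as the call begins (left out, the last holds). The fingers move at their own pace and stop on an object; "force" is the grip in N (left out, the last holds). Time passes only in rows, so rows that repeat a pose let the fingers close, or fill a call up. It gives the time, the measured TCP pose, the force and the opening at its end, in the units of the state.
- bot.sense(): the state, without advancing time (a new reading comes with each control period).
- imaging.camera(name): name is "scene" or "top"; returns (picture, depth): 400x640x3 uint8, blue, green, red; 400x640 float32, mm along the optical axis (not along the pixel's ray), 0 where there is no reading.
- imaging.camera_info(name): a dict with "K" (3x3 intrinsics, pixels), "position" and "orientation" of the camera in the world. Camera axes: x right, y down, z forward; pixel columns grow to the right and rows downward; lengths in mm; the calibration is good to about 2 mm. A picture is of the moment at which its call begins. camera_info takes no time and is no camera call.
- order.sign_off(): hands the job in, once; it reports no verdict.
The state is a dict: "time_s": time; "joint_pos": joint angles; "joint_vel": joint speeds; "effort": joint torques, N m; "position": TCP position; "orientation": TCP orientation; "contact_force": force on the tool from outside, world axes, zero at the start; "wrist_torque": the same for the moment, N m; "opening": finger opening in mm.
Only numpy, scipy, OpenCV 4.12 (cv2) and the standard library are available. Lean on these libraries where they do the work, as an engineer would, in place of code of your own. Each camera call takes 0.05 s, during which the arm holds its last target.

TASK

A new paint mix is about to be weighed. With the fingertips, slide the empty tub that stands off-centre on the balance's pan, without gripping or lifting it, until it stands inside the ring engraved in the middle of the pan and let go of it; then lightly press the tare key (the long bar key on the balance's sloping front, the others being round) well down, let it come up again and draw the hand clear. Press no other key, do not lean on the pan or push hard on the balance, and leave everything else on the bench where it is.

Things in the scene. Friction and masses are not known exactly. Their poses are not given: they have to be found in the camera images.
- scale: Bench balance: white housing 230 mm wide (y), reaching 187 mm in front of (-x) and 130 mm behind its origin, top 60 mm high. Origin on the bench under the pan's middle; -x is its front, +y its left seen from the robot, z up. Ahead of the pan a panel slopes down by 0.218 rad, 60 mm high at x = -95, 40 mm at x = -185 mm, with a display and below it five keys in a row at x = -156 mm. Limit: 20 N.
- pan: The balance's level round steel pan, 180 mm across; origin at the centre of its upper face, 75 mm above the bench. A ring of 57.5 mm inner radius is engraved round its middle: a tub whose middle is within 14 mm of the pan's middle stands wholly inside. Leaning on it with over 8 N is too much.
- tub_center (a point): The tub to slide: white open plastic tub, 86 mm across at the foot, 90 at the rim, 55 mm high, 40 to 85 g, on the pan 27 to 46 mm off-centre towards the balance's left (+y). Point: on its axis, 27.5 mm above its foot. It slides easily (under 1 N), stops when the push stops; over 12 N on it (a grip) fails.
- tare_top (a point): Middle of the upper face of the tare key, the only bar-shaped key: 46 mm long (balance's y), 20 mm wide, 6 mm proud of the panel, top 53 mm above the bench, 52 mm right (-y) of the balance's middle. Its z is the panel's normal, leaning 0.218 rad to the front. Nearest round keys: edges 16 mm past its right end, 25 mm past its left.
- tare (a joint): Travel of the tare key into the panel, m: 0 up, 0.005 at its stop. Sprung: moves from 1 N, 6 N at the stop, springs back when let go. Pressed beyond 0.0035, released below 0.0015; pressing straight down works.
- key1 (a joint): Round key, 18 mm across, 6 mm proud, 85 mm left (+y) of the balance's middle in the same row; same travel and spring as the tare key. To be left alone (pressed beyond 0.002 fails).
- key2 (a joint): The same, 45 mm left of the middle.
- key3 (a joint): The same, 5 mm left of the middle.
- key4 (a joint): The same, 100 mm right (-y) of the middle, beyond the tare key.
- spare_tub_center (a point): A second tub like the first, standing on the bench to the right of the balance; point on its axis half-way up. Leave it alone.
- jar_mid (a point): Small closed jar, 52 mm across, 75 mm high, on the bench to the right of the balance; point half-way up. Leave it alone.
- tin_mid (a point): Closed tin, 72 mm across, 115 mm high, on the bench to the right of the balance; point half-way up. Leave it alone.
- tub_lid_mid (a point): White plastic tub lid lying on the bench to the left of the balance, 94 mm across, 9 mm thick; point at its middle. Leave it alone.
- stir_stick_mid (a point): Flat grey plastic stirring stick, 230 mm by 22 to 34 mm, 5 mm thick, lying crosswise on the bench in front of the balance; point near its middle. Leave it alone.
- can_center (a point): One-litre paint can with black stirring lid and side handle, 110 mm across, 86 mm from its axis to the back of the handle, 176 mm high, on the bench to the left of the balance; point on its axis 70 mm up. Leave it alone.
- wash_bottle_mid (a point): White plastic squeeze bottle with a pointed nozzle, 72 mm across, 185 mm high, on the bench to the left of the balance; point on its axis 90 mm up. Leave it alone.
Not all that is in view belongs to the job. Leave any black or red look-alike of the part that bears tub_center alone.

How it is judged:
By the outcome, as a careful person would: the job done as asked, in the order asked, and still so for the second after the job is handed in, with the robot touching nothing.
It also fails if it takes over 45 s, if anything falls off the work surface, if the arm or the gripper's body presses on something with over 40 N, if the wrist force passes 120 N, or if a joint passes its speed limit or range.

## Working session

There is one attempt and no reset: what is moved stays moved. The work goes in short steps, Python scripts to look and compute and a tool call to move; the robot and the scene stay as the last step left them, time stands still between calls to the robot, and variables do not carry over. Pictures are saved under pics/ and viewed, and the job is handed in when it is done.

Besides the shell and the picture viewer there is one more tool, called by a JSON object that holds its "method" and its "body", one argument or row to a line. step_arm: Moves the arm, as the interface text tells. Its arguments: {"type":"object","properties":{"moves":{"type":"array","items":{"type":"array","items":{"type":"number"}}},"grip":{"type":"number"},"force":{"type":"number"}},"required":["moves"]}

```bash
mkdir -p pics; python3 - <<'E'
from cell import bot, imaging, order
import cv2,numpy as np
print(bot.sense(), bot.tips_ahead)
for n in("scene","top"):
    p,d=imaging.camera(n); cv2.imwrite(f"pics/{n}0.png",p); np.save(f"pics/{n}0d.npy",d); np.save(f"pics/{n}0p.npy",p); print(imaging.camera_info(n))
E
```

```text
{'time_s': 0.0, 'joint_pos': array([9.53310205e-01, 1.04671540e-01, 9.64458673e-02, 1.56389670e+00,
       1.65160855e-05, 1.35306706e+00]), 'joint_vel': array([ 0.00012449,  0.00043228,  0.00069101, -0.0009649 , -0.00069419,
        0.00119943]), 'effort': array([-1.59282004e-03, -5.56925440e+01,  5.03653121e+01,  1.66987139e-02,
       -4.35291222e-04,  2.16400849e-05]), 'position': array([233.30211342, 552.38705   , 208.72571933]), 'orientation': array([-0.5891572 ,  0.58948344,  0.39033061, -0.39120976]), 'contact_force': array([-0.25990011,  0.33985536, -0.88089248]), 'wrist_torque': array([0.06044621, 0.01599696, 0.02141621]), 'opening': 84.64838279532195} 11.0
{'K': array([[474.61566744,   0.        , 314.66115359],
       [  0.        , 474.61566744, 192.67443089],
       [  0.        ,   0.        ,   1.        ]]), 'position': array([1112.29840003,  623.97965747, 1085.90630154]), 'orientation': array([-0.11708255,  0.37546656,  0.87320439, -0.28780312])}
{'K': array([[420.97680289,   0.        , 326.88888213],
       [  0.        , 420.97680289, 200.36534857],
       [  0.        ,   0.        ,   1.        ]]), 'position': array([ 533.96725729,   80.6385682 , 1128.81510231]), 'orientation': array([-0.02821392,  0.71284796, -0.70068663,  0.00948752])}
```

View pics/scene0.png

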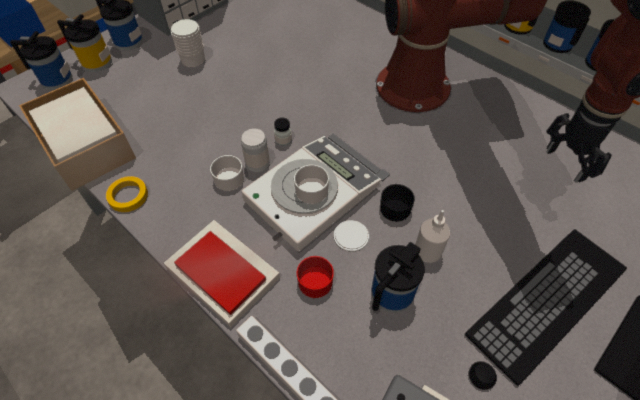

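View pics/top0.png

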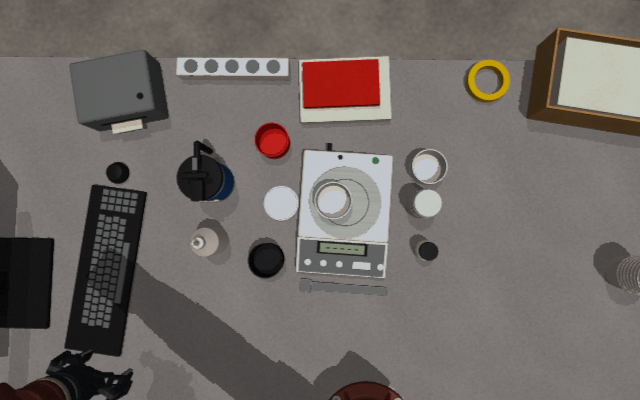

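```bash
python3 - <<'E'
from scipy.spatial.transform import Rotation as R
print(R.from_quat([0.58948344, 0.39033061, -0.39120976,-0.5891572]).as_matrix().round(3))
E
```

```text
[[ 0.389 -0.001 -0.921]
 [ 0.921 -0.001  0.389]
 [-0.001 -1.     0.   ]]
```

```bash
cat > h.py <<'E'
import numpy as np,cv2
from scipy.spatial.transform import Rotation as R
from cell import imaging
def cam(n):
    i=imaging.camera_info(n);q=i["orientation"]
    return i["K"],np.array(i["position"]),R.from_quat([q[1],q[2],q[3],q[0]]).as_matrix()
def ray(n,uv,z):
    K,p,M=cam(n);uv=np.atleast_2d(np.array(uv,float))
    d=np.c_[(uv[:,0]-K[0,2])/K[0,0],(uv[:,1]-K[1,2])/K[1,1],np.ones(len(uv))]@M.T
    return p+d*((z-p[2])/d[:,2])[:,None]
def cloud(n,D):
    K,p,M=cam(n);v,u=np.mgrid[:400,:640]
    return np.stack([(u-K[0,2])/K[0,0]*D,(v-K[1,2])/K[1,1]*D,D],-1)@M.T+p
def proj(n,P):
    K,p,M=cam(n);c=(np.atleast_2d(P)-p)@M
    return np.c_[c[:,0]/c[:,2]*K[0,0]+K[0,2],c[:,1]/c[:,2]*K[1,1]+K[1,2]]
E
python3 - <<'E'
from h import *
p=np.load("pics/top0p.npy");d=np.load("pics/top0d.npy")
C=cloud("top",d)
for uv in[(310,175),(375,235),(345,205),(360,185),(333,202),(420,260),(330,215)]:print(uv,C[uv[1],uv[0]].round(1))
cv2.imwrite("pics/crop.png",cv2.resize(p[135:305,260:460],None,fx=4,fy=3.5*4/3.5,interpolation=cv2.INTER_CUBIC)[:600] if 0 else cv2.resize(p[140:290,270:460],None,fx=4,fy=4,interpolation=cv2.INTER_CUBIC))
s=np.load("pics/scene0p.npy");cv2.imwrite("pics/crops.png",cv2.resize(s[110:260,210:400],None,fx=4,fy=4,interpolation=cv2.INTER_CUBIC))
Z=C[...,2];Z[d==0]=0
m=((Z>48)&(Z<72)).astype(np.uint8);m[:, :280]=0;m[:,400:]=0;m[:140]=0;m[242:]=0
n,l,st,ce=cv2.connectedComponentsWithStats(m)
for k in range(1,n):
  if st[k,4]>200:print(st[k],np.median(Z[l==k]))
E
```

```text
(310, 175) [654.6 153.6  62.7]
(375, 235) [505.3 -13.5  60.9]
(345, 205) [579.   63.6  77.9]
(360, 185) [629.5  27.   80.3]
(333, 202) [586.   93.6  78.7]
(420, 260) [ 440.1 -137.9    3.5]
(330, 215) [553.4 100.6  76.7]
[ 297  150   96   92 4047] 60.809408422254364
```

View pics/crop.png

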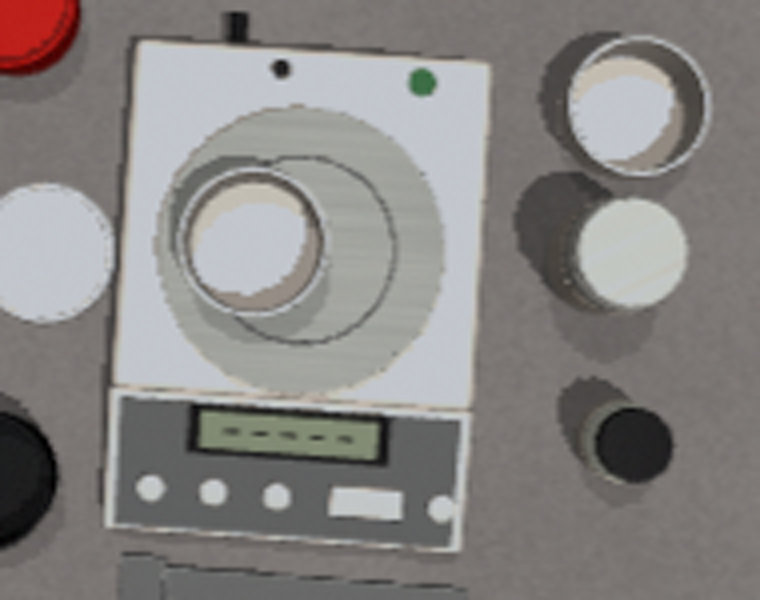

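View pics/crops.png

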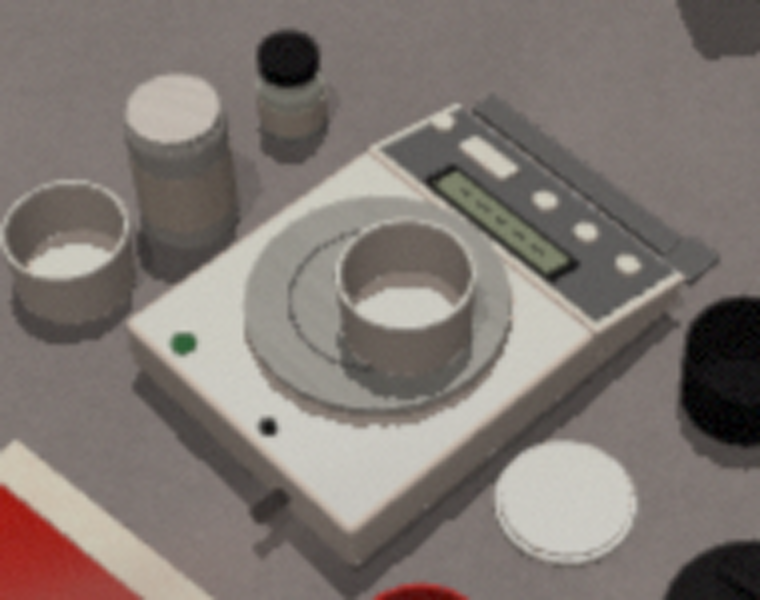

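```bash
python3 - <<'E'
from h import *
def f(u,v):return (270+(u+.5)/4-.5,140+(v+.5)/4-.5)
pan=ray("top",f(299,250),75)[0];tub=ray("top",f(251.5,241.5),130)[0]
a,b=ray("top",[f(151,488),f(441,508)],53);c,e=ray("top",[f(137,40),f(490,62)],60)
print("pan",pan,"tub",tub,"yaw keys",np.arctan2(*(-(b-a))[[0,1]]*[-1,1]),"back",np.arctan2(*(-(e-c))[[0,1]]*[-1,1]),np.linalg.norm(a-b),np.linalg.norm(c-e))
p=np.load("pics/top0p.npy");g=cv2.cvtColor(p,cv2.COLOR_BGR2GRAY)
# pan mask: tub/housing white, pan grey; keys
m=(g[255:275,300:388]>150).astype(np.uint8)
n,l,st,ce=cv2.connectedComponentsWithStats(m)
for k in range(1,n):
  if 10<st[k,4]<200:print(st[k],ray("top",ce[k]+[300,255],53)[0].round(1))
# scene cam : pan ellipse, tub rim
def fs(u,v):return (210+(u+.5)/4-.5,110+(v+.5)/4-.5)
print("scene tub rim",ray("scene",[fs(336,283),fs(475,283),fs(404,221),fs(404,344)],130).round(1))
print("scene tare",ray("scene",fs(489,157),53))
# check prediction
psi=np.arctan2(*(-(b-a))[[0,1]]*[-1,1])
M=np.array([[np.cos(psi),-np.sin(psi)],[np.sin(psi),np.cos(psi)]])
print("pred tare",pan[:2]+M@[-156,-52])
print("pan frame tub",M.T@(tub-pan)[:2])
for q in[(-187,115),(130,115),(130,-115),(-187,-115)]:
  P=np.r_[pan[:2]+M@q,40 if q[0]<0 else 60];print(q,P.round(1),proj("top",P).round(1),proj("scene",P).round(1))
T=np.r_[pan[:2],75];print(proj("scene",T))
# depth-based tub rim
d=np.load("pics/top0d.npy");C=cloud("top",d);Z=C[...,2]
mm=(Z>118)&(Z<140)&(C[...,0]>480)&(C[...,0]<720)&(C[...,1]>0)&(C[...,1]<180)
P=C[mm][:,:2];print(len(P));print("rim circle",cv2.minEnclosingCircle(P.astype(np.float32)))
ds=np.load("pics/scene0d.npy");Cs=cloud("scene",ds);Zs=Cs[...,2]
mm=(Zs>118)&(Zs<140)&(Cs[...,0]>480)&(Cs[...,0]<720)&(Cs[...,1]>0)&(Cs[...,1]<180)
P=Cs[mm][:,:2];print(len(P));print("rim circle scene",cv2.minEnclosingCircle(P.astype(np.float32)))
E
```

```text
pan [586.29738588  65.18630897  75.        ] tub [588.15241181  94.26353448 130.        ] yaw keys -0.048041659792402866 back -0.049250272596620515 184.16823536835528 225.7920254329224
[77  0 10 20 85] [429.3 -34.5  53. ]
[ 4  4  7  6 33] [434.8 156.9  53. ]
[20  5  7  6 34] [432.6 117.2  53. ]
[36  6  6  6 32] [430.8  77.   53. ]
[ 52   7  19   8 128] [427.6  20.5  53. ]
scene tub rim [[622.6  66.9 130. ]
 [562.1 131.4 130. ]
 [556.3  63.  130. ]
 [627.5 131.7 130. ]]
scene tare [[426.38533113  21.0528884   53.        ]]
pred tare [427.98016989  20.73792183]
pan frame tub [ 0.45650475 29.13276108]
(-187, 115) [405. 189.  40.] [[294.9 272.4]] [[381.5 178.8]]
(130, 115) [721.7 173.8  60. ] [[302.7 149. ]] [[297. 244.]]
(130, -115) [710.6 -55.9  60. ] [[392.6 154.5]] [[239.6 190.4]]
(-187, -115) [394.  -40.7  40. ] [[384.4 278.6]] [[323.9 135.2]]
[[303.8039299  184.76347677]]
186
rim circle ((588.0031127929688, 94.1573257446289), 44.817047119140625)
286
rim circle scene ((586.578857421875, 93.58230590820312), 46.43900680541992)
```

{"method": "step_arm", "body": {
  "moves": [
    [0, -0.05, 0, 0, -0.1, 0],
    [-0.02, -0.08, -0.047, 0, -0.2, 0],
    [-0.04, -0.1, -0.1, 0, -0.3, 0],
    [-0.065, -0.1, -0.15, 0, -0.352, 0],
    [-0.09, -0.1, -0.205, 0, -0.352, 0]
  ],
  "grip": 1,
  "force": 20
}}

```text
time_s: 0.72
position: [388.2, 388.8, 309.5]
orientation: [0.511, -0.511, -0.488, 0.488]
contact_force: [1.3, 0.3, -0.9]
opening: -0.0
```

{"method": "step_arm", "body": {
  "moves": [
    [-0.04, 0, -0.042, 0, 0, 0],
    [-0.082, 0, -0.086, 0, 0, 0],
    [-0.124, 0, -0.13, 0, 0, 0],
    [-0.166, 0, -0.174, 0, 0, 0],
    [-0.201, 0.01, -0.21, 0, 0, 0]
  ]
}}

```text
time_s: 1.35
position: [589.0, 177.2, 299.5]
orientation: [-0.512, 0.512, 0.488, -0.487]
contact_force: [0.7, 1.3, 0.5]
opening: -0.2
```

{"method": "step_arm", "body": {
  "moves": [
    [0, 0.05, 0, 0, 0, 0],
    [0, 0.1, 0, 0, 0, 0],
    [0, 0.14, 0, 0, 0, 0],
    [0, 0.17, 0, 0, 0, 0],
    [0, 0.17, 0, 0, 0, 0]
  ]
}}

```text
time_s: 1.98
position: [585.5, 179.0, 126.6]
orientation: [0.513, -0.511, -0.486, 0.489]
contact_force: [0.6, 0.5, 0.1]
opening: 0.3
```

```bash
python3 - <<'E'
from h import *
from cell import bot
print(bot.sense()["position"],bot.sense()["contact_force"])
for n,(a,b,c,e) in dict(scene=(110,260,210,400),top=(120,270,270,460)).items():
    p,d=imaging.camera(n);cv2.imwrite(f"pics/{n}1.png",cv2.resize(p[a:b,c:e],None,fx=4,fy=4,interpolation=cv2.INTER_CUBIC))
E
```

```text
[585.45381504 179.02945821 126.59510295] [0.61400199 0.54275838 0.10334348]
```

View pics/scene1.png

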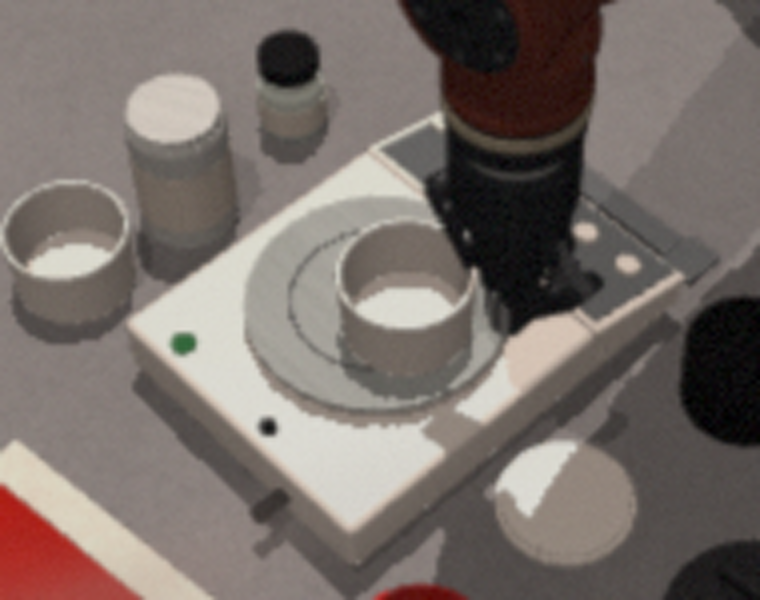

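View pics/top1.png

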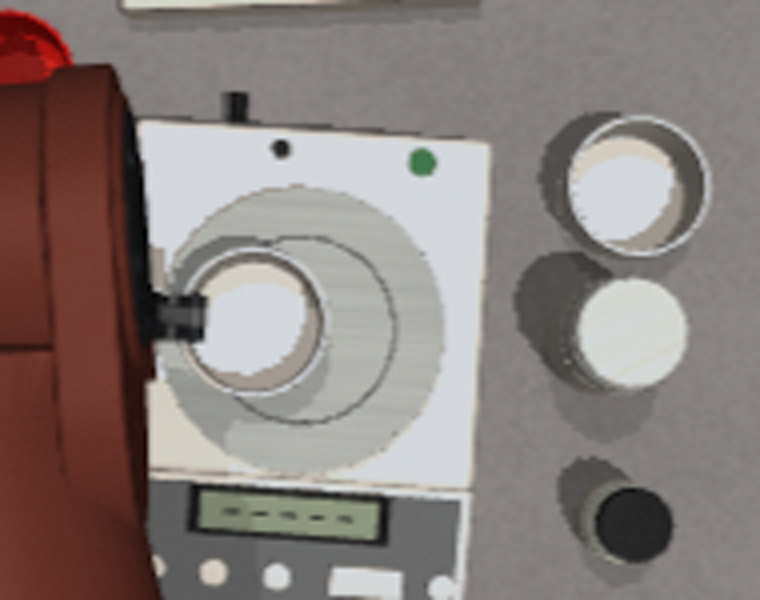

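```bash
python3 - <<'E'
from h import *
from cell import bot
p,d=imaging.camera("top");C=cloud("top",d)
for u in range(308,325,2):print(u,C[199,u].round(),p[199,u])
p,d=imaging.camera("scene");C=cloud("scene",d)
m=(C[...,2]>85)&(p.max(-1)<70)&(abs(C[...,0]-588)<60)&(abs(C[...,1]-179)<90)&(d>0)
P=C[m]
for z in range(90,260,10):
  q=P[(P[:,2]>=z)&(P[:,2]<z+10)]
  if len(q):print(z,len(q),q.min(0).round(),q.max(0).round())
print(bot.sense()["position"])
E
```

```text
308 [581. 142. 276.] [23 22 21]
310 [583. 139. 255.] [39 39 39]
312 [583. 135. 258.] [64 63 63]
314 [583. 131. 253.] [69 70 70]
316 [583. 127. 250.] [73 72 73]
318 [584. 123. 245.] [95 95 95]
320 [584. 119. 244.] [72 71 71]
322 [593. 121.  82.] [206 200 196]
324 [593. 116.  80.] [221 215 211]
150 1 [595. 177. 159.] [595. 177. 159.]
160 17 [584. 174. 160.] [597. 192. 170.]
170 24 [585. 171. 171.] [598. 192. 180.]
180 20 [588. 170. 180.] [598. 191. 190.]
190 13 [593. 171. 190.] [601. 191. 200.]
200 76 [575. 145. 200.] [601. 214. 210.]
210 61 [576. 137. 210.] [602. 217. 220.]
220 70 [588. 125. 220.] [605. 225. 230.]
230 73 [575. 122. 230.] [605. 238. 240.]
240 141 [577. 119. 240.] [606. 241. 250.]
250 79 [579. 125. 250.] [607. 235. 260.]
[588.53933387 179.3312622  131.55377773]
```

```bash
python3 - <<'E'
from h import *
for z in(118,129,150,165):print(z,((proj("scene",[588,179,z])[0]-[210,110])*4).round())
p,d=imaging.camera("scene");C=cloud("scene",d)
for v in range(176,200,2):
  print(v,[(tuple(C[v,u].round().astype(int)),int(p[v,u].max())) for u in(334,337,340)])
E
```

```text
118 [501. 358.]
129 [502. 348.]
150 [502. 328.]
165 [503. 313.]
176 [((np.int64(601), np.int64(183), np.int64(228)), 17), ((np.int64(605), np.int64(195), np.int64(243)), 15), ((np.int64(1112), np.int64(624), np.int64(1086)), 21)]
178 [((np.int64(602), np.int64(185), np.int64(224)), 18), ((np.int64(602), np.int64(193), np.int64(232)), 16), ((np.int64(591), np.int64(193), np.int64(221)), 18)]
180 [((np.int64(597), np.int64(180), np.int64(208)), 18), ((np.int64(602), np.int64(194), np.int64(224)), 19), ((np.int64(587), np.int64(190), np.int64(207)), 21)]
182 [((np.int64(599), np.int64(182), np.int64(204)), 27), ((np.int64(598), np.int64(191), np.int64(211)), 15), ((np.int64(592), np.int64(195), np.int64(208)), 16)]
184 [((np.int64(600), np.int64(183), np.int64(197)), 42), ((np.int64(598), np.int64(191), np.int64(202)), 16), ((np.int64(595), np.int64(198), np.int64(206)), 22)]
186 [((np.int64(597), np.int64(181), np.int64(184)), 66), ((np.int64(593), np.int64(187), np.int64(186)), 25), ((np.int64(599), np.int64(201), np.int64(205)), 14)]
188 [((np.int64(596), np.int64(180), np.int64(175)
[... 233 characters left out ...]
64(585), np.int64(190), np.int64(165)), 47)]
192 [((np.int64(598), np.int64(182), np.int64(162)), 75), ((np.int64(594), np.int64(189), np.int64(165)), 55), ((np.int64(527), np.int64(143), np.int64(56)), 182)]
194 [((np.int64(554), np.int64(145), np.int64(75)), 135), ((np.int64(539), np.int64(143), np.int64(58)), 186), ((np.int64(535), np.int64(149), np.int64(61)), 212)]
196 [((np.int64(559), np.int64(149), np.int64(75)), 126), ((np.int64(545), np.int64(148), np.int64(60)), 208), ((np.int64(540), np.int64(154), np.int64(61)), 213)]
198 [((np.int64(556), np.int64(147), np.int64(63)), 120), ((np.int64(550), np.int64(153), np.int64(61)), 210), ((np.int64(545), np.int64(158), np.int64(61)), 211)]
```

```bash
python3 - <<'E'
from h import *
from cell import bot
a=np.array([.389,.921,0])
T=np.array([233.3,552.4,208.7])
print("open tips proj scene",proj("scene",[T+a*s*45+[0,0,-11+13*k] for s in(-1,1) for k in (0,1)]).round(),"TCP",proj("scene",T))
print("top",proj("top",[T+a*s*45 for s in(-1,1)]).round())
s=np.load("pics/scene0p.npy");cv2.imwrite("pics/g0.png",cv2.resize(s[60:200,520:640],None,fx=4,fy=4,interpolation=cv2.INTER_CUBIC))
d=np.load("pics/scene0d.npy");C=cloud("scene",d)
m=(abs(C[...,0]-233)<90)&(abs(C[...,1]-552)<90)&(C[...,2]>150)&(d>0)
P=C[m];o=np.argsort(P[:,2])[:12];print(P[o].round())
p,d=imaging.camera("scene");C=cloud("scene",d)
m=(abs(C[...,0]-588)<30)&(abs(C[...,1]-179)<16)&(C[...,2]>95)&(d>0);P=C[m];o=np.argsort(P[:,2])[:12];print(P[o].round())
st=bot.sense();print(st["position"],st["joint_pos"],st["opening"])
cv2.imwrite("pics/g1.png",cv2.resize(p[140:240,270:400],None,fx=6,fy=6,interpolation=cv2.INTER_CUBIC))
E
```

```text
open tips proj scene [[543. 165.]
 [545. 162.]
 [568. 193.]
 [571. 190.]] TCP [[557.07438048 176.10776942]]
top [[137. 366.]
 [100. 349.]]
[[218. 509. 244.]
 [207. 513. 245.]
 [222. 508. 246.]
 [258. 589. 246.]
 [258. 594. 246.]
 [213. 513. 246.]
 [207. 515. 246.]
 [254. 594. 247.]
 [217. 510. 247.]
 [260. 592. 247.]
 [254. 587. 247.]
 [257. 588. 247.]]
[[592. 184. 155.]
 [595. 183. 157.]
 [597. 182. 157.]
 [596. 171. 159.]
 [597. 179. 159.]
 [597. 175. 160.]
 [595. 174. 161.]
 [580. 189. 161.]
 [592. 187. 161.]
 [594. 189. 161.]
 [594. 185. 162.]
 [596. 184. 162.]]
[588.44433746 179.2993796  131.23163131] [8.34822588e-02 1.45702971e-01 1.98017572e-04 1.42283791e+00
 2.25352851e-05 1.31247344e-01] -0.013013053515456818
```

View pics/g0.png

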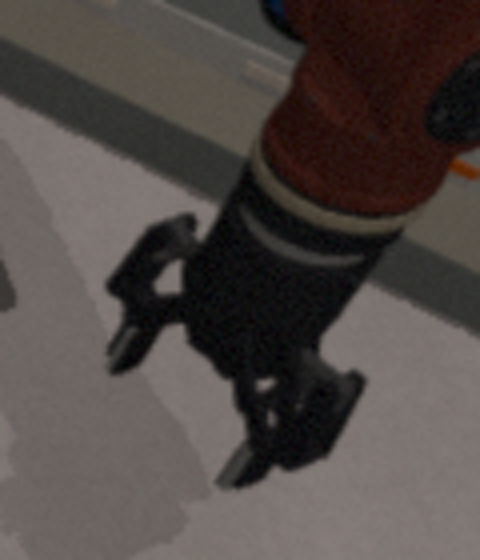

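View pics/g1.png

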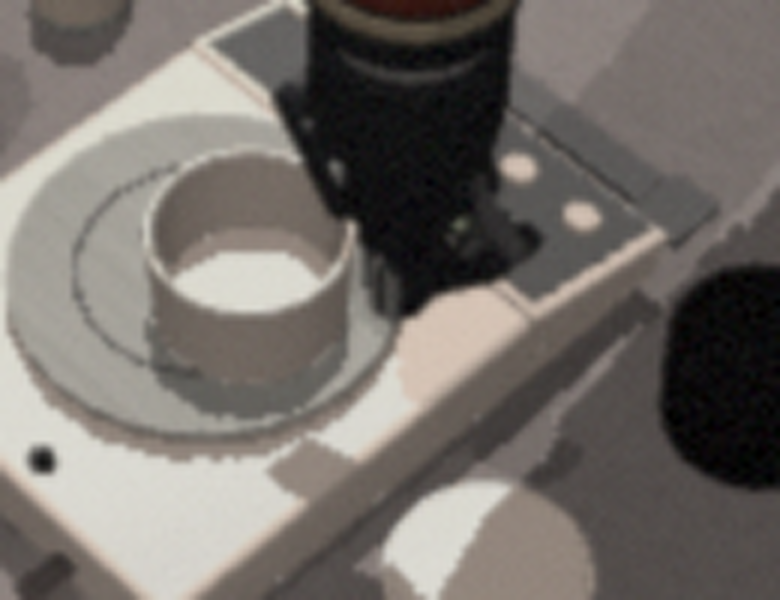

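{"method": "step_arm", "body": {
  "moves": [
    [0, 0.01, 0, 0, 0, 0],
    [0, 0.02, 0, 0, 0, 0],
    [0, 0.031, 0, 0, 0, 0],
    [-0.008, 0.031, 0, 0, 0, 0],
    [-0.016, 0.031, 0, 0, 0, 0]
  ]
}}

```text
time_s: 2.9
position: [586.7, 162.6, 98.6]
orientation: [-0.512, 0.512, 0.488, -0.488]
contact_force: [0.4, -1.4, 0.2]
opening: 0.1
```

```bash
cat > look.py <<'E'
from h import *
import sys
from cell import bot
p,d=imaging.camera("scene");t,dt=imaging.camera("top")
cv2.imwrite(f"pics/s{sys.argv[1]}.png",cv2.resize(p[110:260,210:400],None,fx=4,fy=4,interpolation=cv2.INTER_CUBIC))
cv2.imwrite(f"pics/t{sys.argv[1]}.png",cv2.resize(t[135:285,270:460],None,fx=4,fy=4,interpolation=cv2.INTER_CUBIC))
s=bot.sense();print(s["position"].round(1),s["contact_force"].round(2),s["time_s"])
for n,im,D in(("scene",p,d),("top",t,dt)):
  C=cloud(n,D);Z=C[...,2]
  mm=(Z>120)&(Z<137)&(C[...,0]>500)&(C[...,0]<700)&(C[...,1]>-10)&(C[...,1]<150)&(im.max(-1)>95)
  P=C[mm][:,:2]
  if len(P)<20: print(n,len(P));continue
  A=np.c_[2*P,np.ones(len(P))];w=np.ones(len(P),bool)
  for _ in range(6):
    x=np.linalg.lstsq(A[w],(P[w]**2).sum(1),rcond=None)[0];r=np.sqrt(x[2]+x[:2]@x[:2]);w=abs(np.linalg.norm(P-x[:2],axis=1)-r)<5
  print(n,"tub",x[:2].round(1),"r",r.round(1),w.sum(),len(P))
E
python3 look.py 2
```

```text
[587.1 162.2  99. ] [ 0.06 -0.46  0.48] 3.0
scene tub [587.   93.6] r 43.1 178 178
top tub [587.7  94.1] r 42.9 133 133
```

View pics/s2.png

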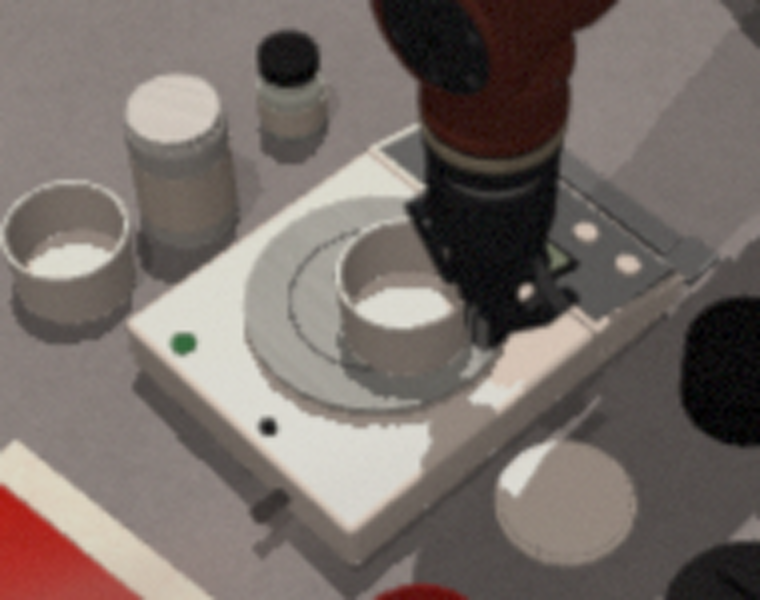

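{"method": "step_arm", "body": {
  "moves": [
    [-0.004, 0, 0, 0, 0, 0],
    [-0.008, 0, 0, 0, 0, 0],
    [-0.012, 0, 0, 0, 0, 0],
    [-0.016, 0, 0, 0, 0, 0],
    [-0.02, 0, 0, 0, 0, 0]
  ]
}}

```text
time_s: 3.62
position: [585.8, 143.0, 98.5]
orientation: [0.512, -0.512, -0.488, 0.488]
contact_force: [0.5, 0.5, 0.6]
opening: 0.0
```

```bash
python3 look.py 3
```

```text
[585.8 142.8  98.5] [-0.57 -0.23  0.28] 3.725
scene tub [586.8  85.2] r 42.9 162 162
top tub [587.3  85.2] r 43.0 104 104
```

View pics/s3.png

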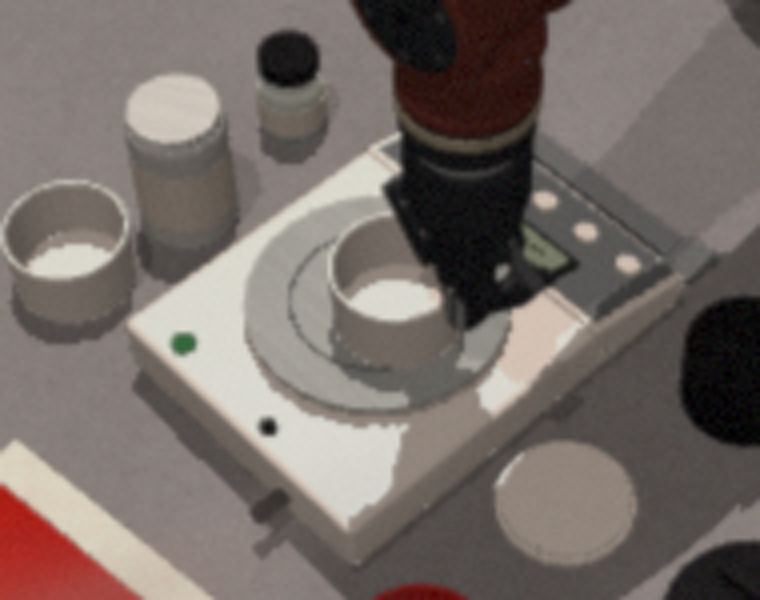

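{"method": "step_arm", "body": {
  "moves": [
    [-0.004, 0, 0, 0, 0, 0],
    [-0.008, 0, 0, 0, 0, 0],
    [-0.012, 0, 0, 0, 0, 0],
    [-0.016, 0, 0, 0, 0, 0],
    [-0.02, 0, 0, 0, 0, 0]
  ]
}}

```text
time_s: 4.35
position: [584.8, 123.0, 98.5]
orientation: [-0.512, 0.512, 0.488, -0.488]
contact_force: [0.2, 0.6, 0.3]
opening: -0.3
```

```bash
python3 look.py 4
```

```text
[584.8 122.8  98.5] [-0.11 -0.36  0.12] 4.45
scene tub [585.6  65. ] r 42.8 161 161
top tub [586.1  64.9] r 42.7 77 77
```

{"method": "step_arm", "body": {
  "moves": [
    [0.01, 0, 0, 0, 0, 0],
    [0.03, 0, 0, 0, 0, 0],
    [0.04, -0.04, 0, 0, 0, 0],
    [0.04, -0.09, 0, 0, 0, 0],
    [0.04, -0.09, 0, 0, 0, 0]
  ]
}}

```text
time_s: 5.08
position: [588.9, 165.1, 193.3]
orientation: [-0.51, 0.513, 0.49, -0.486]
contact_force: [0.7, 0.6, -0.5]
opening: -0.0
```

```bash
python3 look.py 5
```

```text
[587.  164.5 188.8] [ 0.05  0.21 -0.5 ] 5.175
scene tub [585.1  64.7] r 43.0 254 254
top tub [586.1  65.1] r 42.9 166 166
```

View pics/t5.png

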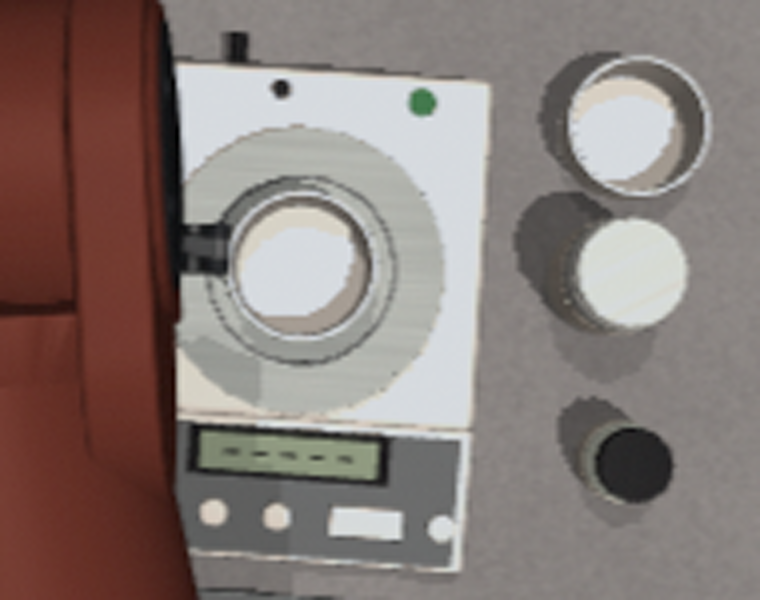

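{"method": "step_arm", "body": {
  "moves": [
    [-0.02, 0, 0.05, 0, 0, 0],
    [-0.06, 0, 0.09, 0, 0, 0],
    [-0.105, 0, 0.13, 0, 0, 0],
    [-0.15, 0, 0.152, 0, 0, 0],
    [-0.15, 0, 0.152, 0, 0, 0]
  ]
}}

```text
time_s: 5.8
position: [426.4, 19.2, 187.3]
orientation: [0.513, -0.512, -0.487, 0.487]
contact_force: [0.3, 0.8, -0.1]
opening: -0.2
```

{"method": "step_arm", "body": {
  "moves": [
    [0, 0.04, 0, 0, 0, 0],
    [0, 0.08, 0, 0, 0, 0],
    [0, 0.1, 0, 0, 0, 0],
    [0, 0.11, 0, 0, 0, 0],
    [0, 0.11, 0, 0, 0, 0]
  ]
}}

```text
time_s: 6.42
position: [427.4, 21.4, 77.9]
orientation: [0.512, -0.511, -0.488, 0.488]
contact_force: [-0.8, -0.3, 0.6]
opening: -0.1
```

```bash
python3 look.py 6; python3 -c "
from cell import bot
for i in range(3):print(bot.sense()['position'],bot.sense()['joint_pos'])"
```

```text
[428.3  20.9  79.2] [-0.44 -0.76  0.07] 6.525
scene tub [585.3  64.6] r 43.0 247 248
top tub [586.1  65.2] r 42.9 169 169
[428.25569245  20.87349725  79.21224773] [-2.58482941e-01 -4.30977631e-01 -6.21485519e-01  1.37946390e+00
  1.48527439e-04 -2.11069831e-01]
[428.25569245  20.87349725  79.21224773] [-2.58482941e-01 -4.30977631e-01 -6.21485519e-01  1.37946390e+00
  1.48527439e-04 -2.11069831e-01]
[428.25569245  20.87349725  79.21224773] [-2.58482941e-01 -4.30977631e-01 -6.21485519e-01  1.37946390e+00
  1.48527439e-04 -2.11069831e-01]
```

View pics/s6.png

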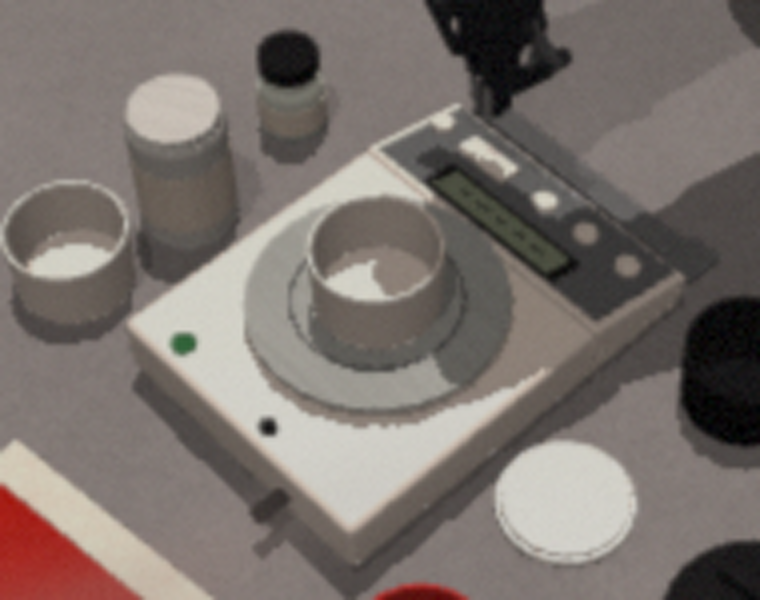

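{"method": "step_arm", "body": {
  "moves": [
    [0, 0.003, 0, 0, 0, 0],
    [0, 0.006, 0, 0, 0, 0],
    [0, 0.009, 0, 0, 0, 0],
    [0, 0.011, 0, 0, 0, 0],
    [0, 0.012, 0, 0, 0, 0]
  ]
}}

```text
time_s: 7.15
position: [427.7, 20.7, 66.3]
orientation: [0.512, -0.512, -0.488, 0.488]
contact_force: [0.3, 0.2, -0.1]
opening: -0.2
```

{"method": "step_arm", "body": {
  "moves": [
    [0, 0.0005, 0, 0, 0, 0],
    [0, 0.001, 0, 0, 0, 0],
    [0, 0.0015, 0, 0, 0, 0],
    [0, 0.002, 0, 0, 0, 0],
    [0, 0.002, 0, 0, 0, 0]
  ]
}}

```text
time_s: 7.78
position: [427.7, 20.7, 64.5]
orientation: [0.512, -0.512, -0.488, 0.488]
contact_force: [-0.1, -0.2, 0.1]
opening: 0.1
```

{"method": "step_arm", "body": {
  "moves": [
    [0, 0.001, 0, 0, 0, 0],
    [0, 0.002, 0, 0, 0, 0],
    [0, 0.002, 0, 0, 0, 0],
    [0, 0.002, 0, 0, 0, 0],
    [0, 0.002, 0, 0, 0, 0]
  ]
}}

```text
time_s: 8.4
position: [427.8, 20.7, 62.5]
orientation: [0.512, -0.512, -0.488, 0.488]
contact_force: [-0.5, -0.2, -0.1]
opening: -0.2
```

{"method": "step_arm", "body": {
  "moves": [
    [0, 0.001, 0, 0, 0, 0],
    [0, 0.002, 0, 0, 0, 0],
    [0, 0.002, 0, 0, 0, 0],
    [0, 0.002, 0, 0, 0, 0],
    [0, 0.002, 0, 0, 0, 0]
  ]
}}

```text
time_s: 9.02
position: [427.8, 20.7, 60.5]
orientation: [-0.512, 0.512, 0.488, -0.488]
contact_force: [0.2, 0.9, -0.2]
opening: 0.1
```

```bash
python3 look.py 7
```

```text
[427.8  20.7  60.5] [ 0.37  0.08 -0.48] 9.125
scene tub [585.4  64.7] r 43.1 250 251
top tub [586.1  65.2] r 42.9 168 168
```

View pics/s7.png

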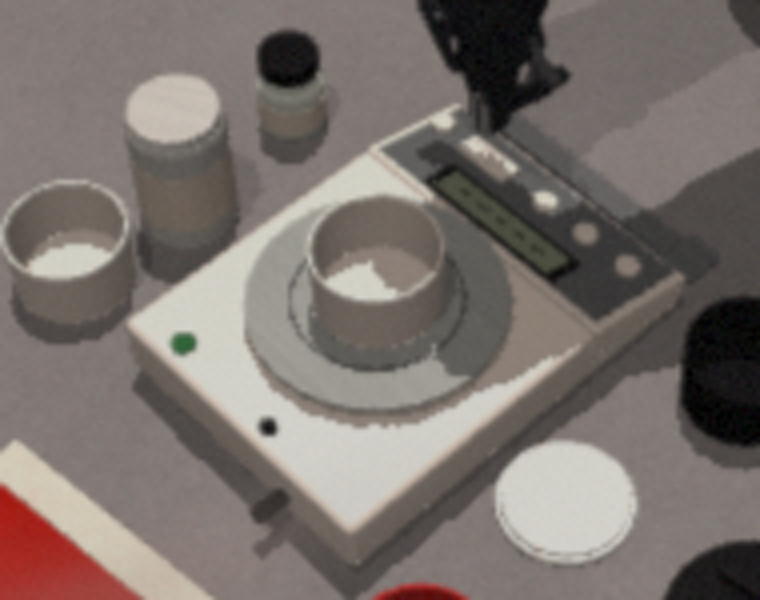

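```bash
python3 - <<'E'
from h import *
from cell import bot
p,d=imaging.camera("scene");C=cloud("scene",d)
m=(abs(C[...,0]-428)<30)&(abs(C[...,1]-21)<22)&(C[...,2]>60)&(d>0)&(p.max(-1)<90);P=C[m];o=np.argsort(P[:,2])[:25];print(P[o].round())
for z in range(70,140,10):
  q=P[(P[:,2]>=z)&(P[:,2]<z+10)]
  if len(q):print(z,len(q),q.min(0).round(),q.max(0).round())
for z in(50,80,90,100):print(z,((proj("scene",[428,21,z])[0]-[210,110])*4).round())
E
```

```text
[[434.  20.  83.]
 [431.  25.  85.]
 [434.  23.  86.]
 [430.  28.  87.]
 [436.  18.  88.]
 [435.  21.  90.]
 [429.  23.  90.]
 [437.  15.  91.]
 [435.  13.  92.]
 [433.  27.  92.]
 [432.   7.  93.]
 [436.  25.  93.]
 [421.  31.  93.]
 [435.  21.  94.]
 [426.  32.  95.]
 [433.  30.  95.]
 [424.  30.  95.]
 [431.   6.  96.]
 [439.  20.  96.]
 [429.  31.  96.]
 [418.  32.  96.]
 [436.  18.  97.]
 [435.  21.  98.]
 [437.  14.  98.]
 [434.  35.  99.]]
80 7 [429.  18.  83.] [436.  28.  90.]
90 21 [418.   6.  91.] [439.  35. 100.]
100 26 [420.   6. 100.] [438.  34. 110.]
110 19 [430.   5. 110.] [439.  34. 119.]
120 17 [432.   5. 121.] [438.  33. 130.]
130 40 [414.  -1. 130.] [440.  43. 140.]
50 [486. 159.]
80 [487. 131.]
90 [487. 122.]
100 [487. 112.]
```

{"method": "step_arm", "body": {
  "moves": [
    [0, 0.004, 0, 0, 0, 0],
    [0, 0.008, 0, 0, 0, 0],
    [0, 0.012, 0, 0, 0, 0],
    [0, 0.016, 0, 0, 0, 0],
    [0, 0.018, 0, 0, 0, 0]
  ]
}}

```text
time_s: 9.8
position: [427.6, 20.7, 42.1]
orientation: [0.512, -0.512, -0.488, 0.488]
contact_force: [0.5, 0.8, -0.4]
opening: 0.5
```

```bash
python3 look.py 8
```

```text
[427.6  20.7  42.2] [ 0.35 -0.72  0.07] 9.9
scene tub [585.2  64.6] r 43.1 254 255
top tub [586.1  65.2] r 42.9 171 171
```

View pics/s8.png

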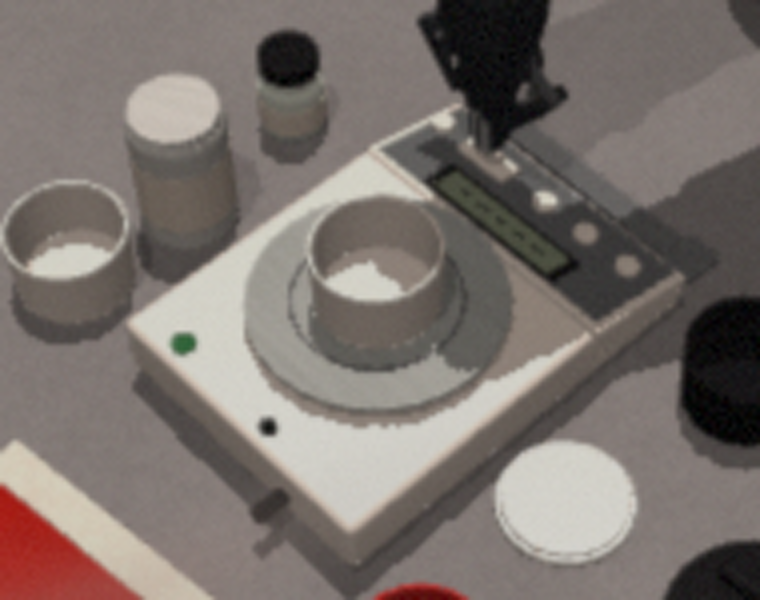

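{"method": "step_arm", "body": {
  "moves": [
    [0, 0.002, 0, 0, 0, 0],
    [0, 0.004, 0, 0, 0, 0],
    [0, 0.006, 0, 0, 0, 0],
    [0, 0.008, 0, 0, 0, 0],
    [0, 0.008, 0, 0, 0, 0]
  ]
}}

```text
time_s: 10.52
position: [427.6, 20.7, 34.3]
orientation: [0.512, -0.512, -0.488, 0.488]
contact_force: [0.1, -0.1, 0.4]
opening: 0.0
```

{"method": "step_arm", "body": {
  "moves": [
    [0, 0.001, 0, 0, 0, 0],
    [0, 0.002, 0, 0, 0, 0],
    [0, 0.003, 0, 0, 0, 0],
    [0, 0.003, 0, 0, 0, 0],
    [0, 0.003, 0, 0, 0, 0]
  ]
}}

```text
time_s: 11.15
position: [427.9, 20.7, 31.7]
orientation: [-0.512, 0.512, 0.488, -0.488]
contact_force: [0.4, -0.0, 1.0]
opening: -0.2
```

{"method": "step_arm", "body": {
  "moves": [
    [0, 0.0005, 0, 0, 0, 0],
    [0, 0.001, 0, 0, 0, 0],
    [0, 0.0015, 0, 0, 0, 0],
    [0, 0.002, 0, 0, 0, 0],
    [0, 0.002, 0, 0, 0, 0]
  ]
}}

```text
time_s: 11.78
position: [428.0, 20.6, 29.7]
orientation: [-0.512, 0.512, 0.488, -0.488]
contact_force: [3.3, -0.2, 3.7]
opening: 0.3
```

{"method": "step_arm", "body": {
  "moves": [
    [0, 0.0005, 0, 0, 0, 0],
    [0, 0.001, 0, 0, 0, 0],
    [0, 0.001, 0, 0, 0, 0],
    [0, 0.001, 0, 0, 0, 0],
    [0, 0.001, 0, 0, 0, 0]
  ]
}}

```text
time_s: 12.4
position: [428.0, 20.6, 28.7]
orientation: [-0.512, 0.512, 0.488, -0.488]
contact_force: [1.9, -0.3, 5.6]
opening: 0.3
```

```bash
python3 look.py 9;python3 - <<'E'
from h import *
from cell import bot
L=[]
for i in range(6):
  p,d=imaging.camera("scene");L.append(bot.sense()["contact_force"])
print(np.mean(L,0),bot.sense()["wrist_torque"])
cv2.imwrite("pics/k9.png",cv2.resize(p[120:190,290:390],None,fx=8,fy=8,interpolation=cv2.INTER_CUBIC))
E
```

```text
[427.9  20.6  28.6] [2.53 0.09 4.8 ] 12.5
scene tub [585.3  64.6] r 43.0 255 255
top tub [586.1  65.2] r 42.9 171 171
[ 2.83098855 -0.10665229  5.10189507] [ 0.03808914 -0.59622608  0.03930148]
```

View pics/k9.png

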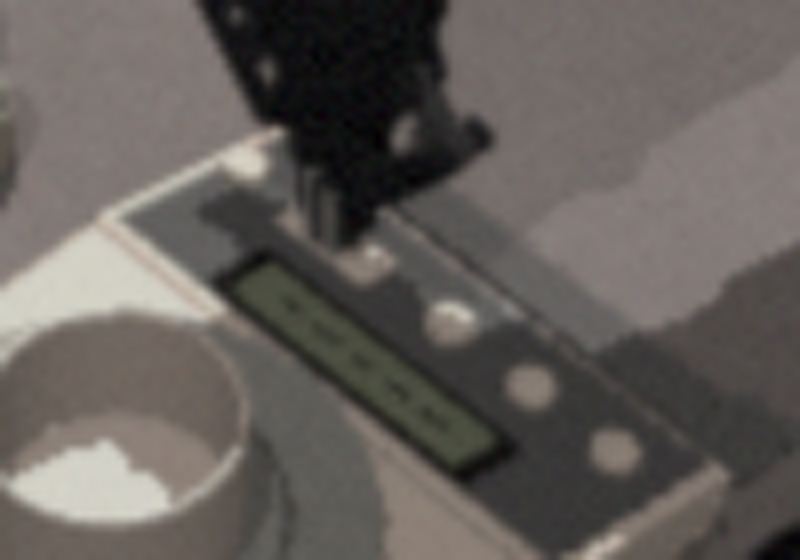

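{"method": "step_arm", "body": {
  "moves": [
    [0, 0.0005, 0, 0, 0, 0],
    [0, 0.001, 0, 0, 0, 0],
    [0, 0.0012, 0, 0, 0, 0],
    [0, 0.0012, 0, 0, 0, 0],
    [0, 0.0012, 0, 0, 0, 0]
  ]
}}

```text
time_s: 13.42
position: [428.2, 20.6, 27.7]
orientation: [-0.512, 0.512, 0.488, -0.488]
contact_force: [2.9, 0.4, 5.4]
opening: -0.3
```

```bash
python3 - <<'E'
from h import *
from cell import bot
L=[]
for i in range(6):
  p,d=imaging.camera("scene");L.append(bot.sense()["contact_force"])
print(np.mean(L,0),np.mean(L,0)@[-.216,0,.976],bot.sense()["position"])
E
```

```text
[2.5862882  0.2645329  6.22397596] 5.515962282550509 [428.19146247  20.60043272  27.6549739 ]
```

{"method": "step_arm", "body": {
  "moves": [
    [0, 0.0006, 0, 0, 0, 0],
    [0, 0.0006, 0, 0, 0, 0],
    [0, -0.004, 0, 0, 0, 0],
    [0, -0.01, 0, 0, 0, 0],
    [0, -0.03, 0, 0, 0, 0]
  ]
}}

```text
time_s: 14.35
position: [426.0, 21.1, 56.2]
orientation: [0.513, -0.511, -0.487, 0.489]
contact_force: [0.1, 0.4, -0.2]
opening: 0.4
```

{"method": "step_arm", "body": {
  "moves": [
    [0, -0.05, 0, 0, 0, 0],
    [0, -0.1, 0, 0, 0, 0],
    [0, -0.15, 0, 0, 0, 0],
    [0, -0.19, 0, 0, 0, 0],
    [0, -0.19, 0, 0, 0, 0]
  ]
}}

```text
time_s: 14.98
position: [428.5, 20.4, 249.9]
orientation: [-0.511, 0.513, 0.488, -0.487]
contact_force: [0.8, -0.2, -1.1]
opening: 0.1
```

```bash
python3 look.py 10
```

```text
[427.4  20.8 246.7] [-0.11  0.71 -1.05] 15.075
scene tub [585.3  64.4] r 43.2 248 248
top tub [586.1  65.2] r 42.9 170 170
```

View pics/s10.png

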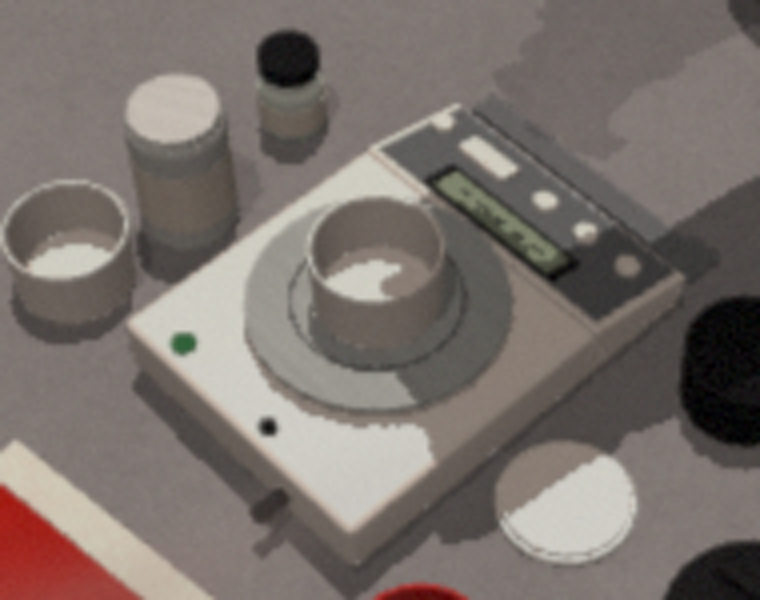

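The display now shows digits in place of dashes. The tare key at crop (488,157) is up, the tub sits within the ring, and nothing else has moved.

```bash
python3 -c "
from cell import order
print(order.sign_off())"
```

```text
the job is handed in; nothing more can be done
None
```

I slid the tub into the ring with the closed fingertips, pressed and released the tare key, drew the hand clear, and handed the job in at about 15 s.

- **Tub:** The last look put it at (586.1, 65.2) from the top camera and (585.3, 64.4) from the scene camera. The pan's middle measured (586.3, 65.2), so it is within about 1.5 mm, against 14 mm allowed.
- **Tare key:** I pressed down until about 5.5 N along the key's normal, which I estimate as 4.5 mm of travel, then 0.6 mm further before letting go. Travel is judged from force and height only, as there was no direct reading. The display then changed from dashes to digits, and the key looked up again in the picture.
- **Rest of the bench:** The rest of the scene in view near the balance looked unmoved in the last picture. I did not measure the other things one by one.

**One disagreement:** the camera showed the fingertips about 35 mm higher than the stated TCP and fingertip distance implied. Contact with the key agreed with the camera, so I went down in small steps, watching the force.

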